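# Hang the test-kit caddy and load its bottles

### The arm

A 7-joint arm with a two-finger parallel gripper is mounted at the origin on the work surface. World frame = base frame: x ahead of the robot, y to its left, z up, the work surface at z = 0. Lengths are in m, angles in rad, forces in N, time in s.
With the tool pointing down it reaches from about 0.425 to 0.95 m from the base axis. Payload 16.7 kg.
Tool frame: the origin (TCP) lies midway between the tips of the shut fingers; the grasp point (between the pads) lies 19 mm behind it; z points along the fingers, x is the direction in which the jaws open and shut, and the axes are right-handed (so a half turn about z gives the same grasp; the last joint's range is limited). The gripper opens to 94 mm and grips with 3 to 60 N. Pads are 16 mm wide; open, the fingers measure 119 mm over their backs; the gripper's body (75 mm by 177 mm) begins 78 mm behind the grasp point.
Start: joints at [1.018, 0.426, 0.074, 1.606, -0.034, 1.111, -0.067], TCP at [0.265, -0.621, 0.205] pointing down, gripper open.
Joint ranges: [-2.85, 2.85], [-0.5, 2.14], [-1.23, 1.37], [0.21, 2.46], [-1.02, 4.16], [0.16, 2.05], [-2.73, 2.73]. Speed limits (rad/s): [1.89, 1.89, 2.39, 2.39, 3.01, 3.01, 3.01].

### API

Orientations are given as a rotation vector (axis times angle).
In Python, from plant import read_state, read_camera, calibration, close_job, cut_out, place_of gives the robot as it stands.
- The arm moves only by the shell command python3 -m inch 'ROWS'. ROWS is JSON, a list of rows, each a list of 3 entries, a list of its own where there are three numbers: the closure, from -1 (fully open) to 1 (shut), then the shift along the tool's x, y, z in mm, then the turn about the tool's z in rad. A call has 1 to 10 rows; each row is the pose to reach, as a shift and turn from the pose commanded when the call began, along the tool's axes at that moment; what a row does not reach only later rows make up. A row lasts 1/12 s, in which the tool goes at most 41.7 mm and 7.16 degrees, less where a joint would pass 70% of its speed; a pose out of reach is approached as far as the arm can. A call with a gripper value outside its range is refused whole. The fingers move at their own pace and stop on an object; the grip force is fixed at half the most. Time passes only in rows, so rows that repeat a pose let the fingers close. It gives the time, the measured TCP pose, the force and the opening at its end, in the units of the state.
- read_state(): the state, without advancing time (a new reading comes with each control period).
- read_camera(name): name is "side" or "top"; returns the picture (384x512x3 uint8, red, green, blue); there is no depth.
- calibration(name): a dict with "fx", "fy", "cx", "cy" (pixels), "world_from_camera" (4x4, takes a point from camera to world coordinates). Camera axes: x right, y down, z forward; pixel columns grow to the right and rows downward; lengths in m; the calibration is good to about 2 mm. A picture is of the moment at which its call begins. calibration takes no time and is no camera call.
- close_job(): hands the job in, once; it reports no verdict.
Trained networks look in the newest picture that a camera, given by its name, has taken for a name from the list of things; names that differ only in an ending like _2 or _b are one class to them, and where a whole thing is asked for, a point or a joint stands for the part that bears it (a point fixed in the world has none). Each returns a list of dicts, best first, with "conf" (0 to 1); they miss things now and then, are a little off and sometimes report something else, mostly with a low value. They report only what shows in the picture. A call takes as long as a camera call.
- cut_out(camera, query): "region" (384x512 bool, what is visible of it).
- place_of(camera, query): "at" ([x, y, z] in m, in the coordinates of the camera as it stood for that picture, good to about 4 mm: a listed point, or the origin of a listed thing).
The state is a dict: "t": time; "joint_positions": joint angles; "qvel": joint speeds; "joint_efforts": joint torques, N m; "ee_pos": TCP position; "tool_rot": TCP orientation; "wrist_force": force on the tool from outside, world axes, zero at the start; "ft_torque": the same for the moment, N m; "width": finger opening in m.
Only numpy, scipy, OpenCV 4.12 (cv2) and the standard library are available. Lean on these libraries where they do the work, as an engineer would, in place of code of your own. Each camera call takes 0.05 s, during which the arm holds its last target.

### The job

Hang the grey caddy on the board's two screws: slip the keyholes in its back over the screw heads, let it down until it is locked on the screws, and let go of it. Then lift the two small slim bottles over its front lip and leave them standing upright behind it, one on each side of the handle. Leave the tall bottle and the wide jar where they stand.

Things in the scene. Friction and masses are not known exactly. Their poses are not given: they have to be found in the camera images.
- screw_mid (a point): Midway between the 2 screws, on the front face of a fixed upright plywood board (280 wide, 20 thick, 180 mm high, feet behind); 138.5 mm above the table. -x points out of the face towards the screw heads, y along the face, z up. Screws at y = +-36 mm: 5 mm shank, 8 mm free between face and head; head 13 mm across, 4 mm thick, ending 12 mm off the face.
- caddy_handle (a point): Grip point of the loose grey caddy (0.32 kg; tray 60 deep in x, 240 wide in y, standing upright, balanced below this point): on the axis of the 22 x 22 mm handle post at its middle, 92 mm above its underside, 15 mm below the post's top; the post stands free from 60 mm up. Axes as caddy_slots. Front lip (-x) and side walls 30 mm high, 5 thick; back plate (+x) 82 mm high, 5 thick.
- caddy_slots (a point): On the caddy's back face between its 2 keyholes, where the screw shanks sit when locked: 68.5 mm above its underside; caddy_handle is 23.5 mm up and 30 mm in -x. x points out of the back, y along the width, z up. Keyholes at y = +-36 mm: opening 21 wide, 41-60 mm above the underside, narrowing up to a 9 mm slot ending at 71. Locked: at screw_mid (0-4 mm in front), axes alike.
- pocket_p (a point): Centre of the floor of the caddy's pocket on the +y side of the handle, 4 mm above the caddy's underside, 63 mm in +y from the post's axis. The pocket is 50 mm deep (x) and 104 mm wide (y), between front lip, back plate, side wall and a 22 mm rib under the handle. Axes as caddy_slots.
- pocket_n (a point): The same for the pocket on the -y side of the handle, 63 mm in -y from the post's axis.
- bottle_a_center (a point): Closed white plastic bottle with a narrower black cap, 100 mm tall: round, 36 mm diameter up to 80 mm, above it a 24 mm cap; about 0.11 kg, loose, upright on the table. One of the two identical small slim bottles to load. This point is its centre, 50 mm above its underside; z up.
- bottle_b_center (a point): Closed white plastic bottle with a narrower black cap, 100 mm tall: round, 36 mm diameter up to 80 mm, above it a 24 mm cap; about 0.11 kg, loose, upright on the table. One of the two identical small slim bottles to load. This point is its centre, 50 mm above its underside; z up.
- tall_center (a point): Tall white bottle with a black cap, 60 mm diameter, 170 mm tall, a bystander that may stand near the small bottles; this point is its centre, 85 mm above the table.
- jar_center (a point): Wide low white jar with a black lid, 76 mm diameter, 75 mm tall, a bystander that may stand near the small bottles; this point is its centre, 37.5 mm above the table.

How it is judged:
By the outcome, as a careful person would: the job done as asked, in the order asked, and still so for the second after the job is handed in, with the robot touching nothing.
It also fails if it takes over 72 s, if anything falls off the work surface, if the arm or the gripper's body presses on something with over 40 N, if the wrist force passes 120 N, or if a joint passes its speed limit or range.

## Working session

There is one attempt and no reset: what is moved stays moved. The work goes in short steps, Python scripts to look and compute and a shell command to move; the robot and the scene stay as the last step left them, time stands still between calls to the robot, and variables do not carry over. Pictures are saved under pics/ and viewed, and the job is handed in when it is done.

```bash
ls; mkdir -p pics; cat > h.py <<'E'
import numpy as np,cv2
from scipy.spatial.transform import Rotation as R
from plant import *
def snap(name,fn):
    im=read_camera(name); cv2.imwrite('pics/'+fn,im[:,:,::-1]); return im
def w(cam,p):
    T=np.array(calibration(cam)["world_from_camera"]); return T[:3,:3]@np.array(p)+T[:3,3]
def ray(cam,u,v,z):
    c=calibration(cam);T=np.array(c["world_from_camera"])
    d=T[:3,:3]@np.array([(u-c['cx'])/c['fx'],(v-c['cy'])/c['fy'],1]);o=T[:3,3]
    return o+d*(z-o[2])/d[2]
def proj(cam,p):
    c=calibration(cam);T=np.array(c["world_from_camera"]);q=T[:3,:3].T@(np.array(p)-T[:3,3])
    return np.array([c['fx']*q[0]/q[2]+c['cx'],c['fy']*q[1]/q[2]+c['cy']])
E
python3 - <<'E'
from h import *
np.set_printoptions(precision=4,suppress=True)
s=read_state()
for k in s: print(k,np.round(s[k],4))
print(R.from_rotvec(s['tool_rot']).as_matrix())
for c in ['side','top']:
    snap(c,c+'0.png'); print(calibration(c))
    for q in ['screw_mid','caddy_handle','caddy_slots','pocket_p','pocket_n','bottle_a_center','tall_center','jar_center']:
        for d in place_of(c,q)[:3]: print(c,q,round(d['conf'],2),w(c,d['at']))
E
```

```text
pics
t 0.0
joint_positions [ 1.0175  0.4267  0.0738  1.6066 -0.0341  1.1108 -0.0671]
qvel [-0.0013 -0.0014 -0.0017 -0.0015 -0.0021  0.0002  0.0002]
joint_efforts [ -0.0009 -93.5848   3.6659 -45.4182  -0.049    0.0203   0.0001]
ee_pos [ 0.265  -0.6203  0.2048]
tool_rot [-2.6213  1.7305  0.0017]
wrist_force [0.0053 0.4931 0.4671]
ft_torque [-0.005  -0.0281 -0.0131]
width 0.0937
[[ 0.3929 -0.9196 -0.0006]
 [-0.9196 -0.3929  0.0011]
 [-0.0013  0.0001 -1.    ]]
{'fx': 418.99816783911706, 'fy': 418.99816783911706, 'cx': 249.35334096482924, 'cy': 190.6877790806153, 'world_from_camera': array([[-0.9782, -0.1273,  0.1641,  0.3978],
       [-0.2074,  0.645 , -0.7356,  0.6742],
       [-0.0122, -0.7535, -0.6573,  0.6805],
       [ 0.    ,  0.    ,  0.    ,  1.    ]])}
side screw_mid 0.76 [ 0.5744 -0.2716  0.1401]
side screw_mid 0.49 [0.6102 0.3223 0.0503]
side screw_mid 0.39 [0.6177 0.1899 0.0355]
side caddy_slots 0.67 [0.5001 0.0078 0.0922]
side caddy_slots 0.55 [0.4691 0.0139 0.0728]
side pocket_p 0.86 [ 0.48   -0.0527  0.0006]
side pocket_p 0.68 [0.5115 0.0702 0.0054]
side pocket_n 0.86 [ 0.
[... 298 characters left out ...]
 'cx': 255.451104175281, 'cy': 202.90758576571855, 'world_from_camera': array([[-0.0183, -0.9901,  0.1389,  0.4142],
       [-0.9997,  0.0162, -0.0164,  0.0567],
       [ 0.014 , -0.1392, -0.9902,  0.9785],
       [ 0.    ,  0.    ,  0.    ,  1.    ]])}
top screw_mid 0.91 [ 0.5737 -0.2711  0.1365]
top screw_mid 0.33 [0.4609 0.0182 0.0676]
top caddy_handle 0.57 [0.4928 0.006  0.0931]
top caddy_slots 0.86 [0.4618 0.0182 0.0682]
top pocket_p 0.77 [ 0.5122  0.0726 -0.0018]
top pocket_n 0.77 [ 0.5122  0.0726 -0.0018]
top bottle_a_center 0.81 [0.6132 0.3237 0.0518]
top bottle_a_center 0.26 [0.4948 0.0046 0.0891]
top tall_center 0.71 [0.4526 0.3292 0.0879]
top jar_center 0.57 [0.6144 0.1876 0.0392]
```

View pics/side0.png

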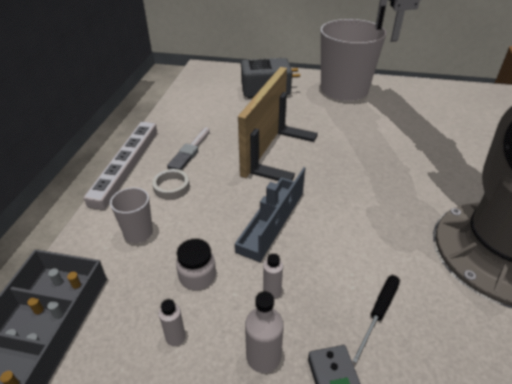

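View pics/top0.png

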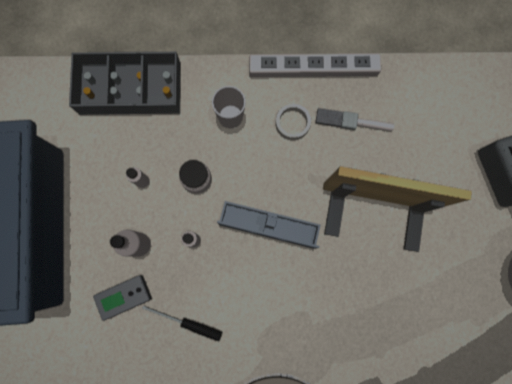

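```bash
python3 - <<'E'
import cv2
a=cv2.imread('pics/side0.png')[60:270,220:340];b=cv2.imread('pics/top0.png')[150:260,205:475]
cv2.imwrite('pics/s0z.png',cv2.resize(a,None,fx=2.85,fy=2.85,interpolation=2))
cv2.imwrite('pics/t0z.png',cv2.resize(b,None,fx=2.9,fy=2.9,interpolation=2))
E
```

```text
(no output)
```

View pics/s0z.png

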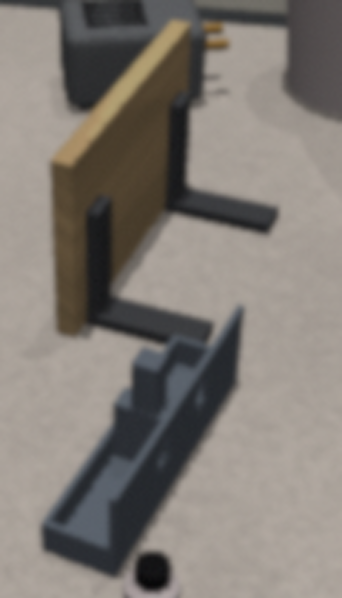

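View pics/t0z.png

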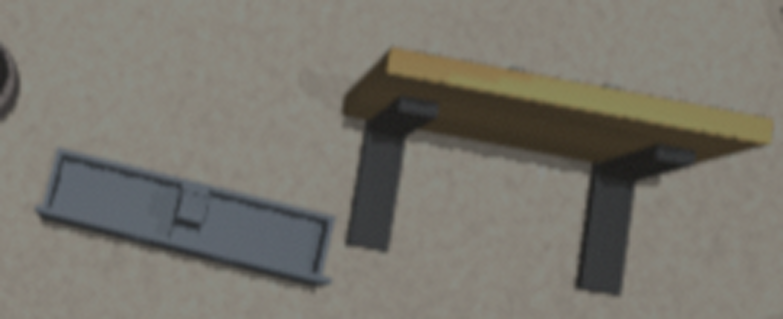

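```bash
python3 - <<'E'
from h import *
np.set_printoptions(precision=4,suppress=True)
im=cv2.imread('pics/top0.png');hsv=cv2.cvtColor(im,cv2.COLOR_BGR2HSV)
print(hsv[178,400],hsv[190,400],hsv[176,345])
for thr in (120,140):
    m=((hsv[...,1]>90)&(hsv[...,2]>thr)).astype(np.uint8);m[:,:310]=0;m[:150]=0
    n,l,st,_=cv2.connectedComponentsWithStats(m);k=1+np.argmax(st[1:,4]);print(st[k])
    ys,xs=np.nonzero(l==k)
    P=np.array([ray('top',u,v,.18)[:2] for u,v in zip(xs,ys)])*1000
    r=cv2.minAreaRect(P.astype(np.float32));print(r,P.mean(0))
    pc=np.linalg.svd(P-P.mean(0),full_matrices=False)[2][0];print(np.degrees(np.arctan2(pc[0],-pc[1])))
d=cut_out('top','caddy_handle')
for c in ('top','side'):
  read_camera(c)
  for q in('caddy_handle','bottle_a_center','bottle_b_center','screw_mid'):
    for i,d in enumerate(cut_out(c,q)[:3]):
        g=d['region'];ys,xs=np.nonzero(g);print(c,q,round(d['conf'],2),len(xs),xs.min(),xs.max(),ys.min(),ys.max())
        np.save(f'pics/{c}_{q}_{i}.npy',g)
print('bottle b cap',ray('top',189,238,.1),'a cap',ray('top',133,174,.1),'b side',ray('side',273.5,259,.1),'a',ray('side',168,305,.1))
E
```

```text
[ 23  84 136] [ 18 101  58] [ 21 107 100]
[339 167 132  32 974]
((564.0300903320312, -266.440185546875), (275.5098876953125, 17.013286590576172), 78.16606140136719) [ 564.0578 -265.2371]
168.0743988243563Traceback (most recent call last):
  File "<stdin>", line 7, in <module>
    return _wrapfunc(a, 'argmax', axis=axis, out=out, **kwds)
    return bound(*args, **kwds)
ValueError: attempt to get argmax of an empty sequence
```

```bash
python3 - <<'E'
import cv2
a=cv2.imread('pics/top0.png')[195:255,210:330];cv2.imwrite('pics/t0c.png',cv2.resize(a,None,fx=6.5,fy=6.5,interpolation=2))
a=cv2.imread('pics/side0.png')[165:265,225:315];cv2.imwrite('pics/s0c.png',cv2.resize(a,None,fx=6,fy=6,interpolation=2))
a=cv2.imread('pics/top0.png')[155:255,110:215];cv2.imwrite('pics/t0b.png',cv2.resize(a,None,fx=6,fy=6,interpolation=2))
E
```

```text
(no output)
```

View pics/t0c.png

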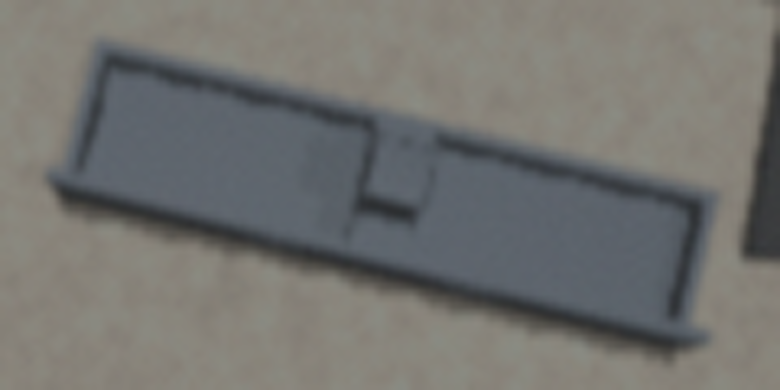

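View pics/s0c.png

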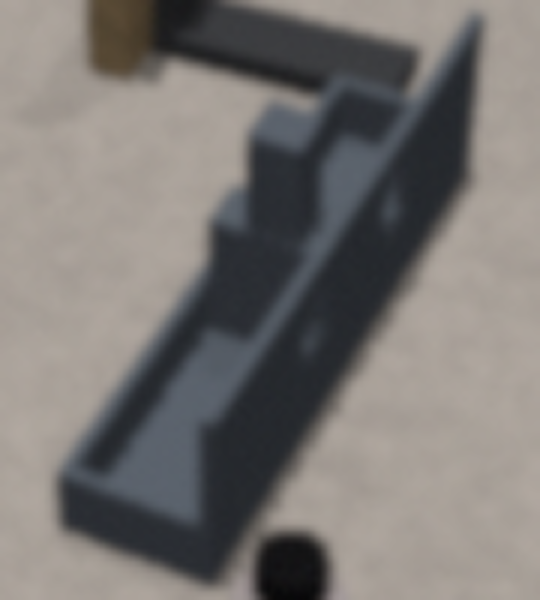

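View pics/t0b.png

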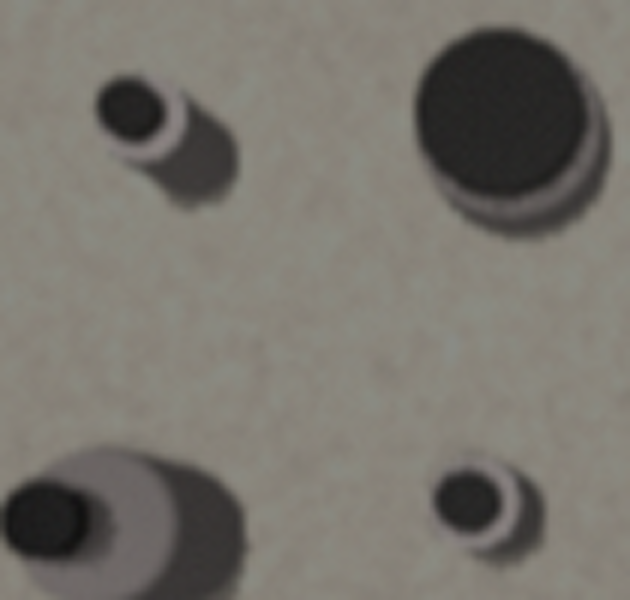

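```bash
cat > fit.py <<'E'
from h import *
from scipy.optimize import least_squares
np.set_printoptions(precision=4,suppress=True)
def fit(obs,x0,off=False):
    def f(p):
        c,s=np.cos(p[2]),np.sin(p[2]);o=[]
        for cam,b,px in obs:
            b=np.array(b)/1000
            o.append(proj(cam,[p[0]+c*b[0]-s*b[1],p[1]+s*b[0]+c*b[1],b[2]])-px)
        return np.ravel(o)
    r=least_squares(f,x0,loss='soft_l1');print(r.x,np.degrees(r.x[2]));print(f(r.x).reshape(-1,2).round(1).tolist());return r.x
def px(p,off,s): return (np.array(p)+.5)/s-.5+np.array(off)
E
python3 - <<'E'
from fit import *
T=lambda b,p:('top',b,px(p,(210,195),6.5))
S=lambda b,p:('side',b,px(p,(225,165),6))
ot=[T((27.5,-120,82),(53,180)),T((27.5,120,82),(707,339)),T((-30,-120,30),(98,42)),T((-30,120,30),(716,190)),T((11,-11,107),(365,198)),T((11,11,107),(418,210))]
os=[S((30,-120,82),(207,428)),S((30,120,82),(480,14)),S((-30,-120,0),(62,525)),S((30,-120,0),(215,582)),S((-30,-120,30),(62,475)),S((-11,-11,107),(250,130)),S((11,-11,107),(302,147)),S((11,11,107),(320,118)),S((-11,11,107),(272,103))]
for o in (ot,os,ot+os): fit(o,[.49,0,2.9])
T=lambda b,p:('top',b,px(p,(205,150),2.9))
S=lambda b,p:('side',b,px(p,(220,60),2.85))
ot=[T((0,-140,180),(393,48)),T((0,140,180),(772,117)),T((20,140,180),(770,145)),T((20,-140,180),(390,72))]
os=[S((0,-140,180),(53,163)),S((20,-140,180),(76,168)),S((0,-140,0),(60,330)),S((20,-140,0),(82,332)),S((0,140,180),(168,22)),S((20,140,180),(188,25))]
for o in (ot,os,ot+os): fit(o,[.57,-.27,2.9])
B=lambda p,z:ray('top',*px(p,(110,155),6),z)
print('a',B((131,110),.1),'b',B((468,502),.1),'jar',B((500,113),.075),'tall',B((45,520),.17))
print('a',ray('side',168,305,.1),'b',ray('side',273.5,259,.1))
E
```

```text
[0.4942 0.0084 2.888 ] 165.47106434604703
[[-1.2, -0.4], [0.7, -0.2], [-0.5, -0.1], [0.6, 0.1], [-0.7, 0.0], [0.8, 0.5]]
[0.4974 0.0054 2.8861] 165.35908110004164
[[1.4, -0.5], [0.4, -0.1], [-0.2, 0.7], [-0.1, 1.0], [-0.8, -0.5], [-1.0, 0.4], [-0.1, 0.5], [1.1, -0.7], [-0.3, -1.1]]
[0.496  0.007  2.8806] 165.04478205085445
[[-0.6, -1.6], [1.1, -0.6], [0.3, -1.2], [1.1, -0.2], [-0.1, -0.8], [1.4, -0.2], [1.7, 0.2], [1.2, 0.5], [0.0, 1.2], [0.1, 1.7], [-0.5, 0.0], [-0.5, 1.0], [0.4, 1.1], [1.7, -0.1], [0.3, -0.6]]
[ 0.5736 -0.2698  2.9383] 168.35487824170062
[[-0.9, -0.6], [1.3, 0.2], [0.9, -0.1], [-1.4, 0.3]]
[ 0.5759 -0.2717  2.9637] 169.80918840939373
[[0.2, -0.6], [0.3, -0.7], [-0.2, 1.9], [-0.7, 3.0], [0.2, -0.9], [0.1, -0.9]]
[ 0.5739 -0.2703  2.9467] 168.83155598209163
[[-0.7, -0.2], [1.6, -0.4], [1.3, -0.7], [-1.1, 0.8], [0.0, -0.4], [-0.0, -0.4], [-0.4, 2.1], [-0.9, 3.3], [1.6, -0.5], [1.5, -0.4]]
a [0.6108 0.3225 0.1   ] b [0.4606 0.1945 0.1   ] jar [0.613  0.1868 0.075 ] tall [0.4533 0.3268 0.17  ]
a [0.6132 0.3238 0.1   ] b [0.4625 0.1966 0.1   ]
```

```bash
cat > to.py <<'E'
import sys
from h import *
# usage: to.py x y z yawdeg  -> tool-axis shift mm, turn rad
x,y,z,yaw=map(float,sys.argv[1:5]); s=read_state(); M=R.from_rotvec(s['tool_rot']).as_matrix()
d=M.T@(np.array([x,y,z])-s['ee_pos'])*1000
a=np.degrees(np.arctan2(M[1,0],M[0,0])); t=-((yaw-a+180)%360-180)
print('t',s['t'],'now',np.round(s['ee_pos'],4),'yaw',round(a,2),'F',np.round(s['wrist_force'],1),'w',round(s['width'],4),'q7',round(s['joint_positions'][6],2))
print('shift',np.round(d,1),'turn',round(np.radians(t),3))
E
python3 to.py .4945 .007 .16 -104.7
```

```text
t 0.9 now [ 0.2652 -0.6207  0.2055] yaw -66.87 F [-0.3  0.6  0. ] w 0.0942 q7 -0.07
shift [-487.2 -457.5   45.5] turn 0.66
```

```bash
python3 -m inch '[[-1,[-487,-457,0],0.66],[-1,[-487,-457,0],0.66],[-1,[-487,-457,0],0.66],[-1,[-487,-457,0],0.66],[-1,[-487,-457,0],0.66],[-1,[-487,-457,0],0.66],[-1,[-487,-457,0],0.66],[-1,[-487,-457,0],0.66],[-1,[-487,-457,0],0.66],[-1,[-487,-457,0],0.66]]'; python3 to.py .4945 .007 .13 -104.7
```

```text
t: 1.73
ee_pos: [0.4052, -0.2363, 0.2059]
tool_rot: [-1.919, 2.487, -0.001]
wrist_force: [2.0, -1.1, -0.8]
width: 0.094
t 1.7333 now [ 0.4052 -0.2363  0.2059] yaw -104.69 F [ 2.  -1.1 -0.8] w 0.094 q7 -1.44
shift [-258.   -24.6   75.8] turn 0.0
```

```bash
python3 -m inch '[[-1,[-240,-23,20],0],[-1,[-240,-23,20],0],[-1,[-240,-23,20],0],[-1,[-240,-23,20],0],[-1,[-240,-23,20],0],[-1,[-240,-23,20],0],[-1,[-240,-23,40],0],[-1,[-240,-23,40],0],[-1,[-240,-23,40],0]]'; python3 to.py .4945 .007 .073 -104.7
```

```text
t: 2.48
ee_pos: [0.4874, -0.0121, 0.1652]
tool_rot: [1.919, -2.486, -0.002]
wrist_force: [0.2, -0.5, 0.2]
width: 0.0943
t 2.4833 now [ 0.4874 -0.0121  0.1652] yaw -104.66 F [ 0.2 -0.5  0.2] w 0.0943 q7 -1.99
shift [-20.3  -2.2  92.2] turn 0.001
```

```bash
python3 -m inch '[[-1,[-20,-2,0],0],[-1,[-20,-2,40],0],[-1,[-20,-2,70],0],[-1,[-20,-2,92],0],[-1,[-20,-2,92],0],[-1,[-20,-2,92],0],[-1,[-20,-2,92],0]]'; python3 to.py .4945 .007 .073 -104.7; python3 -c "
from h import *
a=snap('top','t1.png');b=snap('side','s1.png')
import cv2,numpy as np
cv2.imwrite('pics/c1.png',np.hstack([cv2.resize(a[160:260,200:330],(390,300)),cv2.resize(b[140:270,220:340],(277,300))])[:,:,::-1])"
```

```text
t: 3.07
ee_pos: [0.496, 0.0063, 0.0753]
tool_rot: [-1.917, 2.487, -0.002]
wrist_force: [1.3, 0.4, -0.3]
width: 0.0942
t 3.0667 now [0.496  0.0063 0.0753] yaw -104.75 F [ 1.3  0.4 -0.3] w 0.0942 q7 -2.08
shift [-0.3  1.6  2.3] turn -0.001
```

View pics/c1.png

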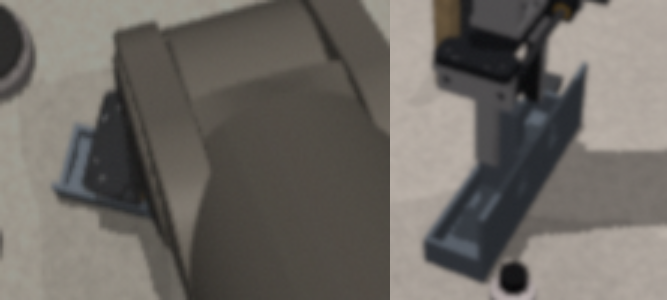

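```bash
python3 -m inch '[[0,[0,1,2],0],[1,[0,1,2],0],[1,[0,1,2],0],[1,[0,1,2],0],[1,[0,1,2],0],[1,[0,1,2],0],[1,[0,1,2],0]]';  python3 to.py .4945 .007 .173 -101.6
```

```text
t: 3.75
ee_pos: [0.4941, 0.0072, 0.0716]
tool_rot: [1.919, -2.487, -0.0]
wrist_force: [-0.1, 0.7, 0.3]
width: 0.0507
t 3.75 now [0.4941 0.0072 0.0716] yaw -104.68 F [-0.1  0.7  0.3] w 0.0507 q7 -2.09
shift [ 1.000e-01 -5.000e-01 -1.014e+02] turn -0.054
```

```bash
python3 -m inch '[[1,[0,0,0],0],[1,[0,0,0],0],[1,[0,0,0],0],[1,[0,0,0],0],[1,[0,0,0],0],[1,[0,0,0],0]]';  python3 to.py .4945 .007 .173 -101.6
```

```text
t: 4.25
ee_pos: [0.4941, 0.0072, 0.0715]
tool_rot: [-1.919, 2.487, 0.0]
wrist_force: [-0.5, -0.7, -0.8]
width: 0.0216
t 4.25 now [0.4941 0.0072 0.0715] yaw -104.68 F [-0.5 -0.7 -0.8] w 0.0216 q7 -2.09
shift [ 1.000e-01 -4.000e-01 -1.015e+02] turn -0.054
```

```bash
python3 -m inch '[[1,[0,0,-20],0],[1,[0,0,-45],0],[1,[0,0,-80],0],[1,[0,0,-120],0],[1,[0,0,-120],0],[1,[0,0,-120],0]]';  python3 to.py .72 .02 .192 -101.6
```

```text
t: 4.75
ee_pos: [0.4951, 0.0072, 0.1931]
tool_rot: [-1.917, 2.485, -0.004]
wrist_force: [0.1, -1.2, -5.0]
width: 0.0218
t 4.75 now [0.4951 0.0072 0.1931] yaw -104.7 F [ 0.1 -1.2 -5. ] w 0.0218 q7 -2.02
shift [ -69.5 -214.3    1.9] turn -0.054
```

```bash
python3 -m inch '[[1,[-10,-30,0],-0.02],[1,[-23,-70,0],-0.054],[1,[-36,-110,0],-0.054],[1,[-49,-150,0],-0.054],[1,[-62,-190,0],-0.054],[1,[-69,-214,0],-0.054],[1,[-69,-214,0],-0.054],[1,[-69,-214,0],-0.054]]';  python3 to.py .70 -.296 .192 -101.6
```

```text
t: 5.42
ee_pos: [0.7182, 0.0199, 0.1877]
tool_rot: [1.984, -2.431, -0.004]
wrist_force: [-0.3, -0.1, -3.5]
width: 0.0221
t 5.4167 now [0.7182 0.0199 0.1877] yaw -101.57 F [-0.3 -0.1 -3.5] w 0.0221 q7 -1.99
shift [313.2 -45.6  -4.2] turn 0.0
```

```bash
python3 -m inch '[[1,[30,-4,-2],0],[1,[65,-9,-4],0],[1,[105,-15,-4],0],[1,[145,-20,-4],0],[1,[185,-26,-4],0],[1,[225,-32,-4],0],[1,[262,-38,-4],0],[1,[290,-42,-4],0],[1,[313,-45,-4],0],[1,[313,-45,-4],0]]'; python3 -m inch '[[1,[0,0,0],0],[1,[0,0,0],0],[1,[0,0,0],0]]';  python3 to.py .663 -.289 .1595 -101.6
python3 -c "
from h import *
a=snap('top','t2.png');b=snap('side','s2.png')
import cv2,numpy as np
cv2.imwrite('pics/t2z.png',cv2.resize(a[100:260,290:500],None,fx=3.7,fy=3.7,interpolation=2)[:,:,::-1])
cv2.imwrite('pics/s2z.png',cv2.resize(b[0:200,190:370],None,fx=3,fy=3,interpolation=2)[:,:,::-1])"
```

```text
t: 6.25
ee_pos: [0.6964, -0.3027, 0.1939]
tool_rot: [1.975, -2.438, -0.0]
wrist_force: [-1.3, -0.9, -3.8]
width: 0.022
t: 6.5
ee_pos: [0.6996, -0.2941, 0.1951]
tool_rot: [-1.988, 2.433, 0.002]
wrist_force: [-0.2, 1.0, -2.4]
width: 0.0219
t 6.5 now [ 0.6996 -0.2941  0.1951] yaw -101.49 F [-0.2  1.  -2.4] w 0.0219 q7 -1.53
shift [ 2.3 36.8 35.6] turn 0.002
```

View pics/t2z.png

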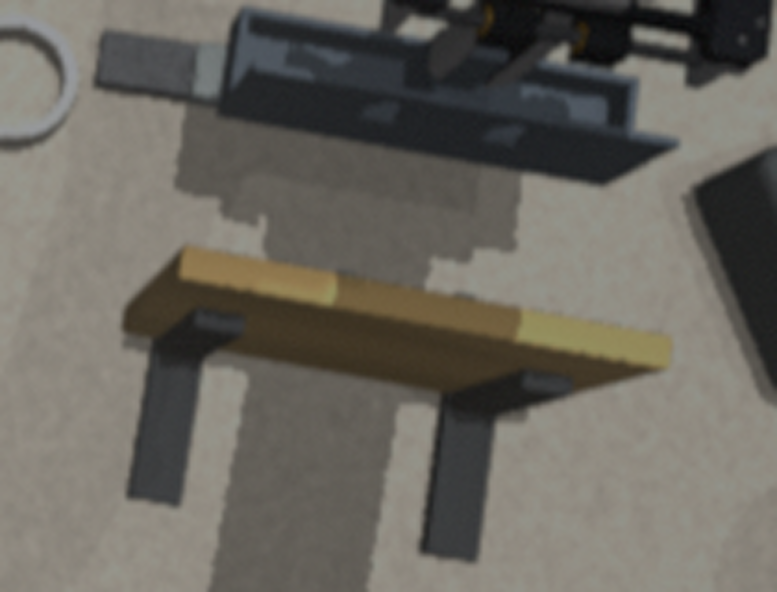

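View pics/s2z.png

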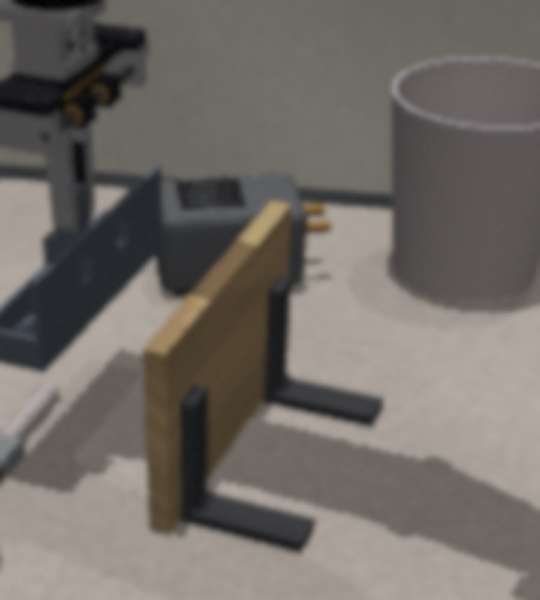

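```bash
python3 - <<'E'
from fit import *
T=lambda b,p:('top',b,px(p,(290,100),3.7))
S=lambda b,p:('side',b,px(p,(190,0),3))
u=123.6
ot=[T((30,-120,u+82),(250,70)),T((30,120,u+82),(678,145)),T((30,-120,u),(222,113)),T((30,120,u),(606,185)),T((-30,-120,u+30),(243,9)),]
os=[S((30,-120,u),(42,367)),S((30,-120,u+82),(40,283)),S((30,120,u+82),(160,170))]
for o in (ot,os,ot+os): fit(o,[.7,-.29,2.94])
ot=[T((0,-140,180),(185,247)),T((0,140,180),(670,338)),T((20,140,180),(669,370)),T((20,-140,180),(182,278))]
os=[S((0,-140,180),(146,350)),S((20,-140,180),(168,357)),S((0,-140,0),(152,528)),S((20,-140,0),(175,532)),S((0,140,180),(272,201)),S((20,140,180),(292,206))]
for o in (ot,os,ot+os): 
  x=fit(o,[.57,-.27,2.94])
for nm,x in (('est',(.574,-.2702,2.9405)),):
  c,s=np.cos(x[2]),np.sin(x[2])
  for y in(-36,36):
    for X in (-8,-12):
      b=np.array([X,y])/1000
      q=proj('top',[x[0]+c*b[0]-s*b[1],x[1]+s*b[0]+c*b[1],.145]);print(y,X,(q-[290,100]+.5)*3.7-.5)
print(w('top',place_of('top','screw_mid')[0]['at']),[ (round(d['conf'],2),w('top',d['at'])) for d in place_of('top','caddy_slots')[:2]],read_state()['ee_pos'])
print([ (round(d['conf'],2),w('side',d['at'])) for d in place_of('side','caddy_slots')[:2]],[w('side',d['at']) for d in place_of('side','screw_mid')[:1]])
E
```

```text
[ 0.7005 -0.2932  2.9467] 168.83427843837217
[[0.7, -0.1], [0.7, -0.0], [-1.6, 1.0], [-0.3, 0.1], [-0.1, -1.0]]
[ 0.7042 -0.2989  2.9435] 168.65018902295753
[[1.0, 1.6], [-1.3, -0.3], [0.1, -1.7]]
[ 0.7011 -0.2935  2.9455] 168.76719466365012
[[0.8, -0.4], [0.8, -0.2], [-1.5, 0.7], [-0.3, -0.1], [0.1, -1.3], [1.6, 2.9], [-0.6, 0.9], [0.7, -0.9]]
[ 0.5729 -0.2694  2.9369] 168.2696319083984
[[-0.5, -0.6], [1.3, -0.3], [0.5, 0.4], [-1.2, 0.3]]
[ 0.5744 -0.2731  2.9447] 168.71780162708407
[[-0.1, -0.5], [0.6, -1.1], [-0.1, 1.2], [-0.6, 1.7], [-0.0, -0.2], [0.2, -0.7]]
[ 0.5733 -0.2702  2.94  ] 168.45170298310333
[[-0.2, -0.5], [1.7, -0.7], [0.9, 0.0], [-0.8, 0.3], [-0.2, 0.1], [0.5, -0.5], [-0.1, 1.8], [-0.6, 2.4], [0.4, 0.3], [0.7, -0.2]]
-36 -8 [347.4685 276.731 ]
-36 -12 [348.3968 270.1733]
36 -8 [468.6129 298.9571]
36 -12 [469.4629 292.3784]
[ 0.5734 -0.2725  0.1378] [(0.86, array([ 0.6646, -0.2868,  0.1918]))] [ 0.7    -0.2949  0.1956]
[(0.55, array([ 0.6758, -0.2918,  0.1976]))] [array([ 0.5757, -0.2705,  0.1394])]
```

```bash
python3 to.py .638 -.2833 .1595 -101.6
```

```text
t 6.8 now [ 0.6999 -0.2954  0.1956] yaw -101.55 F [ 0.4 -0.1 -3.1] w 0.0218 q7 -1.53
shift [ 0.5 63.  36.1] turn 0.001
```

```bash
python3 -m inch '[[1,[0,20,12],0],[1,[0,42,24],0],[1,[0,56,36],0],[1,[0,63,36],0],[1,[0,63,36],0],[1,[0,63,36],0],[1,[0,63,36],0]]'; python3 to.py .6034 -.2762 .1595 -101.6
python3 -c "
from h import *
a=snap('top','t3.png');b=snap('side','s3.png')
import cv2,numpy as np
cv2.imwrite('pics/t3z.png',cv2.resize(a[120:230,300:480],None,fx=4.4,fy=4.4,interpolation=2)[:,:,::-1])
cv2.imwrite('pics/s3z.png',cv2.resize(b[40:200,190:320],None,fx=3.7,fy=3.7,interpolation=2)[:,:,::-1])"
```

```text
t: 7.38
ee_pos: [0.6395, -0.2834, 0.1606]
tool_rot: [-1.985, 2.433, -0.002]
wrist_force: [-0.2, -1.2, -3.1]
width: 0.0215
t 7.3833 now [ 0.6395 -0.2834  0.1606] yaw -101.57 F [-0.2 -1.2 -3.1] w 0.0215 q7 -1.53
shift [ 0.2 36.8  1. ] turn 0.0
```

View pics/t3z.png

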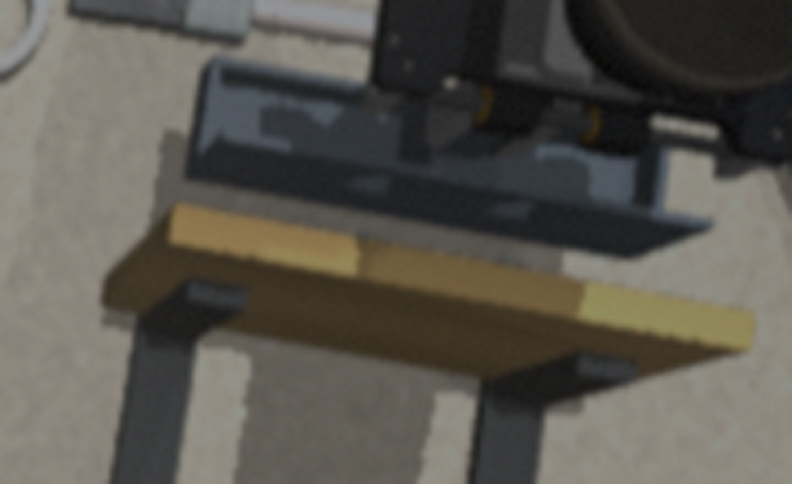

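View pics/s3z.png

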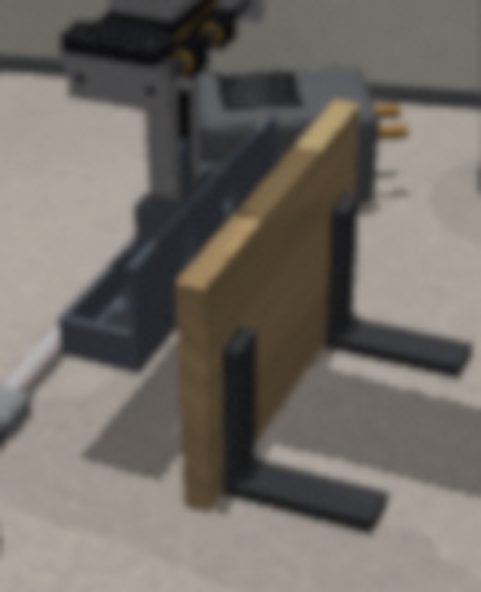

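```bash
python3 -m inch '[[1,[0,10,1],0],[1,[0,16,1],0],[1,[0,21,1],0],[1,[0,24,1],0],[1,[0,27,1],0],[1,[0,29,1],0],[1,[0,29,1],0]]'; python3 to.py .6034 -.2762 .1595 -101.6
```

```text
t: 8.07
ee_pos: [0.6095, -0.2775, 0.1587]
tool_rot: [-1.986, 2.434, -0.0]
wrist_force: [-0.3, 0.1, -3.4]
width: 0.022
t 8.0667 now [ 0.6095 -0.2775  0.1587] yaw -101.59 F [-0.3  0.1 -3.4] w 0.022 q7 -1.52
shift [-0.   6.2 -0.8] turn 0.0
```

```bash
python3 -m inch '[[1,[0,2,-1],0],[1,[0,4,-1],0],[1,[0,5,-1],0],[1,[0,6,-1],0],[1,[0,6,-1],0]]'; python3 to.py .6034 -.2762 .1595 -101.6
```

```text
t: 8.48
ee_pos: [0.6036, -0.2762, 0.1595]
tool_rot: [1.986, -2.434, -0.0]
wrist_force: [-0.4, -0.3, -3.5]
width: 0.0217
t 8.4833 now [ 0.6036 -0.2762  0.1595] yaw -101.59 F [-0.4 -0.3 -3.5] w 0.0217 q7 -1.52
shift [0.  0.2 0. ] turn 0.0
```

```bash
python3 -m inch '[[1,[0,1,0],0],[1,[0,2,0],0],[1,[0,3,0],0],[1,[0,3,0],0]]'; python3 to.py .6034 -.2762 .1595 -101.6
```

```text
t: 8.82
ee_pos: [0.6022, -0.2759, 0.1599]
tool_rot: [-1.985, 2.433, -0.004]
wrist_force: [8.6, -3.1, -7.8]
width: 0.0217
t 8.8167 now [ 0.6022 -0.2759  0.1599] yaw -101.59 F [ 8.6 -3.1 -7.8] w 0.0217 q7 -1.52
shift [ 0.1 -1.2  0.4] turn 0.0
```

```bash
python3 -m inch '[[1,[0,-2.5,0],0],[1,[0,-2.5,0],0],[1,[0,-2.5,4],0],[1,[0,-2.5,7],0],[1,[0,-2.5,10],0],[1,[0,-2.5,12],0],[1,[0,-2.5,12],0]]'; python3 to.py .6034 -.2762 .1415 -101.6
```

```text
t: 9.4
ee_pos: [0.6029, -0.2761, 0.1468]
tool_rot: [1.985, -2.434, -0.002]
wrist_force: [-0.3, -0.9, -4.7]
width: 0.0217
t 9.4 now [ 0.6029 -0.2761  0.1468] yaw -101.59 F [-0.3 -0.9 -4.7] w 0.0217 q7 -1.52
shift [ 0.  -0.6  5.3] turn 0.0
```

```bash
python3 -m inch '[[1,[0,0,2],0],[1,[0,0,4],0],[1,[0,0,5],0],[1,[0,0,6],0],[1,[0,0,6],0]]'; python3 to.py .6034 -.2762 .1415 -101.6
```

```text
t: 9.82
ee_pos: [0.6033, -0.2761, 0.1417]
tool_rot: [-1.986, 2.434, 0.0]
wrist_force: [-2.2, 1.4, -0.7]
width: 0.0218
t 9.8167 now [ 0.6033 -0.2761  0.1417] yaw -101.59 F [-2.2  1.4 -0.7] w 0.0218 q7 -1.52
shift [ 0.1 -0.1  0.2] turn 0.0
```

```bash
python3 -m inch '[[1,[0,0,1.5],0],[1,[0,0,1.5],0],[1,[0,0,1.5],0]]'; python3 -m inch '[[1,[0,-2,0],0],[1,[0,-4,0],0],[1,[0,-5,0],0],[1,[0,-5,0],0]]';python3 to.py .6034 -.2762 .1415 -101.6
```

```text
t: 10.07
ee_pos: [0.6038, -0.2763, 0.141]
tool_rot: [-1.985, 2.434, -0.002]
wrist_force: [-1.4, 0.8, 6.2]
width: 0.0218
t: 10.4
ee_pos: [0.607, -0.2772, 0.1402]
tool_rot: [1.984, -2.434, -0.003]
wrist_force: [-9.3, 3.0, 6.9]
width: 0.0219
t 10.4 now [ 0.607  -0.2772  0.1402] yaw -101.61 F [-9.3  3.   6.9] w 0.0219 q7 -1.52
shift [-0.2  3.8 -1.3] turn -0.0
```

```bash
python3 -m inch '[[1,[0,3,-0.5],0],[1,[0,4,-1],0],[1,[0,4,-1],0],[0,[0,4,-1],0],[-1,[0,4,-1],0],[-1,[0,4,-1],0],[-1,[0,4,-1],0],[-1,[0,4,-1],0],[-1,[0,4,-1],0]]';python3 -m inch '[[-1,[0,0,-20],0],[-1,[0,0,-50],0],[-1,[0,0,-90],0],[-1,[0,0,-120],0],[-1,[0,0,-120],0]]'; python3 to.py .462 .195 .16 -101.6
python3 -c "
from h import *
a=snap('top','t4.png');b=snap('side','s4.png')
import cv2,numpy as np
cv2.imwrite('pics/s4z.png',cv2.resize(b[20:200,190:350],None,fx=3.3,fy=3.3,interpolation=2)[:,:,::-1])"
```

```text
t: 11.15
ee_pos: [0.6042, -0.2764, 0.141]
tool_rot: [1.986, -2.434, -0.0]
wrist_force: [0.0, -0.4, 0.1]
width: 0.0584
t: 11.57
ee_pos: [0.6066, -0.2772, 0.2681]
tool_rot: [-1.983, 2.431, -0.012]
wrist_force: [0.1, 0.5, 0.8]
width: 0.0912
t 11.5667 now [ 0.6066 -0.2772  0.2681] yaw -101.6 F [0.1 0.5 0.8] w 0.0912 q7 -1.5
shift [-433.6  237.5  105.5] turn -0.0
```

View pics/s4z.png

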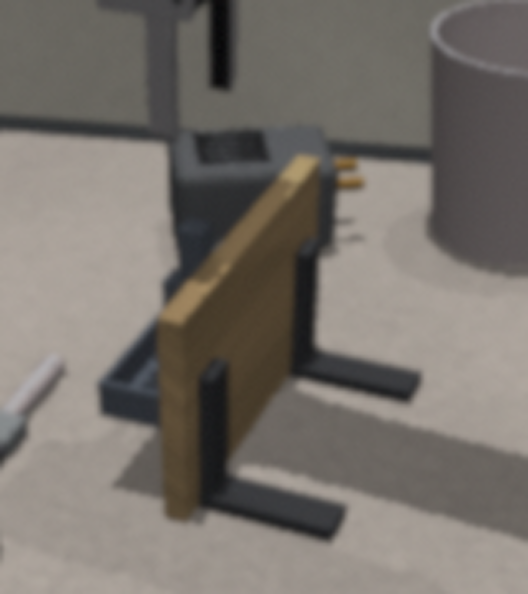

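View pics/t4.png

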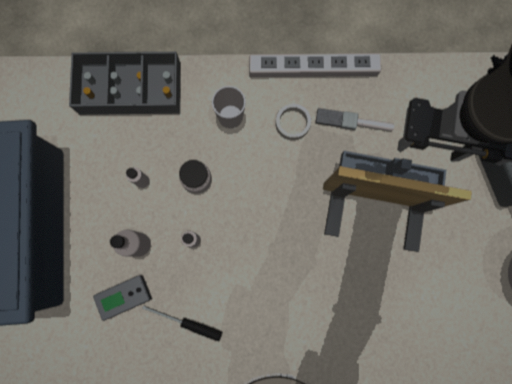

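```bash
python3 to.py .4615 .1955 .2 -11.6; python3 -m inch '[[-1,[-434,237,0],-0.1],[-1,[-434,237,0],-0.3],[-1,[-434,237,0],-0.5],[-1,[-434,237,0],-1],[-1,[-434,237,0],-1.57],[-1,[-434,237,0],-1.57],[-1,[-434,237,0],-1.57],[-1,[-434,237,0],-1.57],[-1,[-434,237,0],-1.57],[-1,[-434,237,0],-1.57]]'; python3 to.py .4615 .1955 .15 -11.6
```

```text
t 11.6667 now [ 0.6048 -0.2765  0.2624] yaw -101.59 F [ 0.1 -0.  -1.4] w 0.0939 q7 -1.5
shift [-433.6  235.4   61.7] turn -1.571
t: 12.5
ee_pos: [0.4804, 0.1234, 0.26]
tool_rot: [3.026, -0.841, -0.002]
wrist_force: [1.0, 0.5, 0.1]
width: 0.0939
t 12.5 now [0.4804 0.1234 0.26  ] yaw -31.06 F [1.  0.5 0.1] w 0.0939 q7 -0.99
shift [-53.3 -52.2 110. ] turn -0.34
```

```bash
python3 -m inch '[[-1,[-50,-48,0],-0.3],[-1,[-50,-48,40],-0.3],[-1,[-50,-48,80],-0.34],[-1,[-50,-48,110],-0.34],[-1,[-50,-48,110],-0.34],[-1,[-50,-48,110],-0.34]]'; python3 to.py .4615 .1955 .038 -11.6
```

```text
t: 13.0
ee_pos: [0.463, 0.1885, 0.1498]
tool_rot: [3.123, -0.327, -0.007]
wrist_force: [-0.1, 0.4, 0.4]
width: 0.0941
t 13.0 now [0.463  0.1885 0.1498] yaw -11.94 F [-0.1  0.4  0.4] w 0.0941 q7 -0.92
shift [ -2.5  -6.7 111.8] turn -0.006
```

```bash
python3 -m inch '[[-1,[-3,-7,0],0],[-1,[-3,-7,35],0],[-1,[-3,-7,70],0],[-1,[-3,-7,100],0],[-1,[-3,-7,112],0],[-1,[-3,-7,112],0],[-1,[-3,-7,112],0]]'; python3 to.py .4615 .1955 .038 -11.6
python3 -c "
from h import *
b=snap('side','s5.png')
import cv2,numpy as np
cv2.imwrite('pics/s5z.png',cv2.resize(b[190:384,150:350],None,fx=3,fy=3,interpolation=2)[:,:,::-1])"
```

```text
t: 13.58
ee_pos: [0.4639, 0.1972, 0.0407]
tool_rot: [-3.124, 0.327, -0.002]
wrist_force: [-0.2, 0.5, 0.9]
width: 0.094
t 13.5833 now [0.4639 0.1972 0.0407] yaw -11.95 F [-0.2  0.5  0.9] w 0.094 q7 -1.08
shift [-2.   2.1  2.6] turn -0.006
```

View pics/s5z.png

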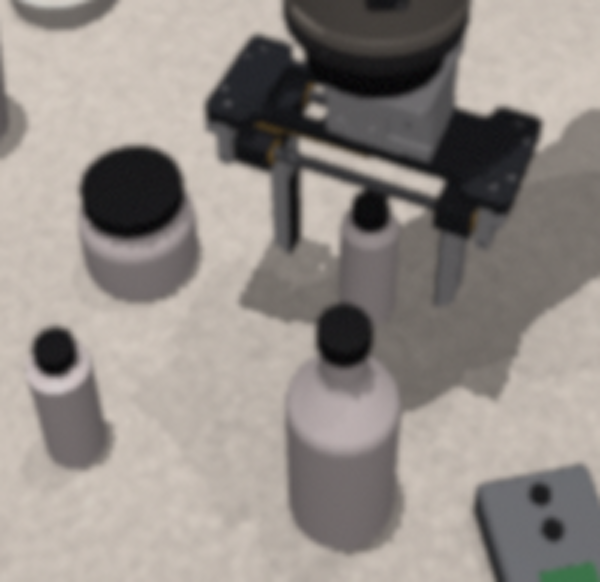

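Bottle b is between the fingers, at about (368,255) in the crop, with clear space from the tall bottle and the jar. Closing now.

```bash
python3 -m inch '[[1,[-2,1,1],0],[1,[-2,1,1],0],[1,[-2,1,1],0],[1,[-2,1,1],0],[1,[-2,1,1],0],[1,[-2,1,1],0],[1,[-2,1,1],0],[1,[-2,1,1],0],[1,[-2,1,1],0],[1,[-2,1,1],0]]'; python3 to.py .618 -.2068 .04 -101.6
```

```text
t: 14.47
ee_pos: [0.4609, 0.196, 0.0381]
tool_rot: [-3.124, 0.326, -0.0]
wrist_force: [0.1, -0.5, -0.6]
width: 0.0354
t 14.4667 now [0.4609 0.196  0.0381] yaw -11.92 F [ 0.1 -0.5 -0.6] w 0.0354 q7 -1.08
shift [236.9 361.7  -2. ] turn 1.565
```

```bash
python3 -m inch '[[1,[0,0,-25],0],[1,[0,0,-60],0],[1,[0,0,-100],0],[1,[0,0,-140],0],[1,[0,0,-180],0],[1,[0,0,-180],0],[1,[0,0,-180],0]]'; python3 to.py .70 -.10 .22 -101.6
```

```text
t: 15.05
ee_pos: [0.4617, 0.1962, 0.2199]
tool_rot: [-3.123, 0.327, -0.006]
wrist_force: [-1.1, -0.3, -2.2]
width: 0.0352
t 15.05 now [0.4617 0.1962 0.2199] yaw -11.95 F [-1.1 -0.3 -2.2] w 0.0352 q7 -0.87
shift [294.5 240.4   0.6] turn 1.565
```

```bash
python3 -m inch '[[1,[25,20,0],0.1],[1,[55,45,0],0.22],[1,[86,70,0],0.34],[1,[117,95,0],0.46],[1,[148,120,0],0.58],[1,[179,145,0],0.7],[1,[210,170,0],0.82],[1,[240,195,0],0.94],[1,[270,220,0],1.06],[1,[294,240,0],1.18]]'; python3 to.py .69 -.222 .22 -101.6
```

```text
t: 15.88
ee_pos: [0.6992, -0.1026, 0.2153]
tool_rot: [2.406, -2.016, -0.003]
wrist_force: [0.5, 0.8, -1.9]
width: 0.0353
t 15.8833 now [ 0.6992 -0.1026  0.2153] yaw -79.94 F [ 0.5  0.8 -1.9] w 0.0353 q7 -1.46
shift [115.9  29.9  -4.6] turn 0.378
```

```bash
python3 -m inch '[[1,[25,6,-3],0.12],[1,[60,15,-4],0.24],[1,[95,24,-4],0.36],[1,[116,30,-4],0.378],[1,[116,30,-4],0.378],[1,[116,30,-4],0.378]]'; python3 to.py .619 -.2068 .21 -101.6
```

```text
t: 16.38
ee_pos: [0.6895, -0.2203, 0.22]
tool_rot: [1.993, -2.426, -0.003]
wrist_force: [0.2, 1.2, -1.5]
width: 0.0354
t 16.3833 now [ 0.6895 -0.2203  0.22  ] yaw -101.18 F [ 0.2  1.2 -1.5] w 0.0354 q7 -1.62
shift [ 0.4 71.7 10.2] turn 0.007
```

```bash
python3 -m inch '[[1,[0,20,5],0.007],[1,[0,45,15],0.007],[1,[0,62,20],0.007],[1,[0,71,20],0.007],[1,[0,71,20],0.007],[1,[0,71,20],0.007]]'; python3 to.py .619 -.2068 .1115 -101.6
python3 -c "
from h import *
a=snap('top','t6.png');b=snap('side','s6.png')
import cv2,numpy as np
cv2.imwrite('pics/c6.png',np.hstack([cv2.resize(a[120:220,310:470],(480,300),interpolation=2),cv2.resize(b[60:180,200:320],(300,300),interpolation=2)])[:,:,::-1])"
```

```text
t: 16.88
ee_pos: [0.6215, -0.2046, 0.2025]
tool_rot: [-1.988, 2.432, -0.001]
wrist_force: [0.3, 0.4, -1.4]
width: 0.0352
t 16.8833 now [ 0.6215 -0.2046  0.2025] yaw -101.47 F [ 0.3  0.4 -1.4] w 0.0352 q7 -1.63
shift [ 2.7  2.1 90.9] turn 0.002
```

View pics/c6.png

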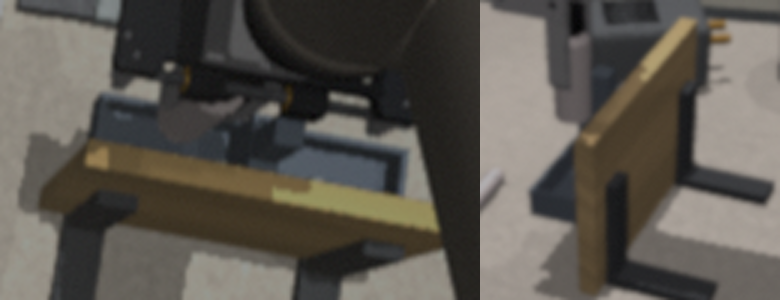

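Bottle is over the left pocket in the top view (about (190,125) in the crop), well left of the post. Lowering it.

```bash
python3 -m inch '[[1,[2,1,0],0],[1,[2,1,25],0],[1,[2,1,50],0],[1,[2,1,70],0],[1,[2,1,80],0],[1,[2,1,83],0],[1,[2,1,83],0]]'; python3 to.py .619 -.2068 .1115 -101.6
```

```text
t: 17.57
ee_pos: [0.6196, -0.2071, 0.1187]
tool_rot: [1.986, -2.434, -0.001]
wrist_force: [1.5, 0.5, -0.6]
width: 0.0349
t 17.5667 now [ 0.6196 -0.2071  0.1187] yaw -101.58 F [ 1.5  0.5 -0.6] w 0.0349 q7 -1.64
shift [-0.2  0.6  7.2] turn 0.0
```

```bash
python3 -m inch '[[1,[0,0,3],0],[1,[0,0,5],0],[1,[0,0,6],0],[1,[0,0,7],0],[1,[0,0,7],0]]'; python3 to.py .619 -.2068 .1115 -101.6
```

```text
t: 17.98
ee_pos: [0.6195, -0.2072, 0.1123]
tool_rot: [-1.986, 2.434, -0.001]
wrist_force: [-0.7, -0.9, -1.5]
width: 0.0355
t 17.9833 now [ 0.6195 -0.2072  0.1123] yaw -101.59 F [-0.7 -0.9 -1.5] w 0.0355 q7 -1.65
shift [-0.3  0.6  0.8] turn 0.0
```

```bash
python3 -m inch '[[1,[0,0,1],0],[1,[0,0,2],0],[1,[0,0,2],0]]'; python3 to.py .619 -.2068 .1115 -101.6
```

```text
t: 18.23
ee_pos: [0.6196, -0.2077, 0.1107]
tool_rot: [-1.985, 2.435, -0.002]
wrist_force: [-1.2, -0.7, 7.1]
width: 0.0355
t 18.2333 now [ 0.6196 -0.2077  0.1107] yaw -101.61 F [-1.2 -0.7  7.1] w 0.0355 q7 -1.65
shift [-0.8  0.8 -0.8] turn -0.0
```

```bash
python3 -m inch '[[1,[0,0,-1],0],[-0.23,[0,0,-1],0],[-0.23,[0,0,-1],0],[-0.23,[0,0,-1],0],[-0.23,[0,0,-1],0],[-0.23,[0,0,-1],0],[-0.23,[0,0,-1],0]]'; python3 -m inch '[[-0.23,[0,0,-15],0],[-0.23,[0,0,-40],0],[-0.23,[0,0,-80],0],[-0.23,[0,0,-120],0],[-0.23,[0,0,-135],0],[-1,[0,0,-135],0]]'; python3 to.py .68 -.1 .24 -101.6; python3 -c "
from h import *
a=snap('top','t7.png');b=snap('side','s7.png')
import cv2,numpy as np
cv2.imwrite('pics/c7.png',np.hstack([cv2.resize(a[120:220,310:470],(480,300),interpolation=2),cv2.resize(b[60:180,200:320],(300,300),interpolation=2)])[:,:,::-1])"
```

```text
t: 18.82
ee_pos: [0.6194, -0.2071, 0.111]
tool_rot: [-1.986, 2.434, 0.0]
wrist_force: [-0.1, 0.2, 0.8]
width: 0.0576
t: 19.32
ee_pos: [0.6213, -0.2076, 0.251]
tool_rot: [-1.983, 2.431, -0.009]
wrist_force: [-0.2, 0.4, -0.5]
width: 0.0617
t 19.3167 now [ 0.6213 -0.2076  0.251 ] yaw -101.6 F [-0.2  0.4 -0.5] w 0.0617 q7 -1.62
shift [-117.2  -35.8   11.2] turn 0.0
```

View pics/c7.png

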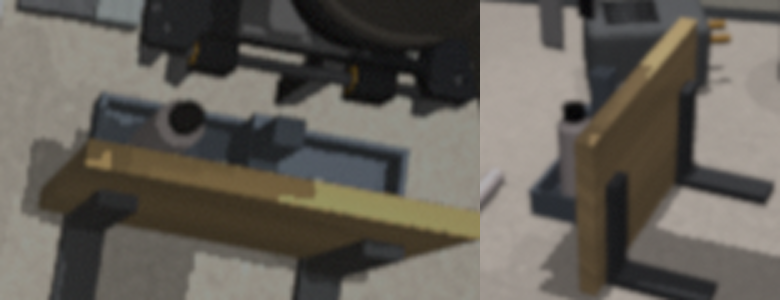

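```bash
python3 to.py .612 .3232 .25 -11.6;  python3 -m inch '[[-1,[-519,112,0],-0.1],[-1,[-519,112,0],-0.2],[-1,[-519,112,0],-0.32],[-1,[-519,112,0],-0.44],[-1,[-519,112,0],-0.56],[-1,[-519,112,0],-0.68],[-1,[-519,112,0],-0.8],[-1,[-519,112,0],-0.92],[-1,[-519,112,0],-1.04],[-1,[-519,112,0],-1.16]]'; python3 to.py .612 .3232 .15 -11.6
```

```text
t 19.4167 now [ 0.6195 -0.2072  0.2464] yaw -101.59 F [ 0.3  0.8 -0.2] w 0.0691 q7 -1.62
shift [-518.   113.9   -3.7] turn -1.571
t: 20.25
ee_pos: [0.6141, 0.2112, 0.2445]
tool_rot: [2.997, -0.939, -0.003]
wrist_force: [1.0, -0.5, -0.2]
width: 0.0937
t 20.25 now [0.6141 0.2112 0.2445] yaw -34.79 F [ 1.  -0.5 -0.2] w 0.0937 q7 -1.23
shift [-65.5 -90.9  94.5] turn -0.405
```

```bash
python3 -m inch '[[-1,[-62,-86,0],-0.12],[-1,[-62,-86,0],-0.24],[-1,[-62,-86,30],-0.36],[-1,[-62,-86,60],-0.405],[-1,[-62,-86,90],-0.405],[-1,[-62,-86,90],-0.405],[-1,[-62,-86,90],-0.405]]'; python3 to.py .612 .3232 .038 -11.6
```

```text
t: 20.83
ee_pos: [0.6128, 0.3148, 0.1541]
tool_rot: [3.123, -0.326, -0.006]
wrist_force: [-0.0, -0.3, -0.4]
width: 0.094
t 20.8333 now [0.6128 0.3148 0.1541] yaw -11.94 F [-0.  -0.3 -0.4] w 0.094 q7 -1.05
shift [ -2.1  -8.4 116.1] turn -0.006
```

```bash
python3 -m inch '[[-1,[-2,-8,0],0],[-1,[-2,-8,35],0],[-1,[-2,-8,70],0],[-1,[-2,-8,100],0],[-1,[-2,-8,116],0],[-1,[-2,-8,116],0],[-1,[-2,-8,116],0]]'; python3 to.py .612 .3232 .038 -11.6
python3 -c "
from h import *
b=snap('side','s8.png')
import cv2,numpy as np
cv2.imwrite('pics/s8z.png',cv2.resize(b[190:384,110:310],None,fx=3,fy=3,interpolation=2)[:,:,::-1])"
```

```text
t: 21.42
ee_pos: [0.6142, 0.3245, 0.0415]
tool_rot: [-3.124, 0.326, -0.001]
wrist_force: [-0.2, 0.3, 1.0]
width: 0.094
t 21.4167 now [0.6142 0.3245 0.0415] yaw -11.93 F [-0.2  0.3  1. ] w 0.094 q7 -1.13
shift [-1.9  1.7  3.5] turn -0.006
```

View pics/s8z.png

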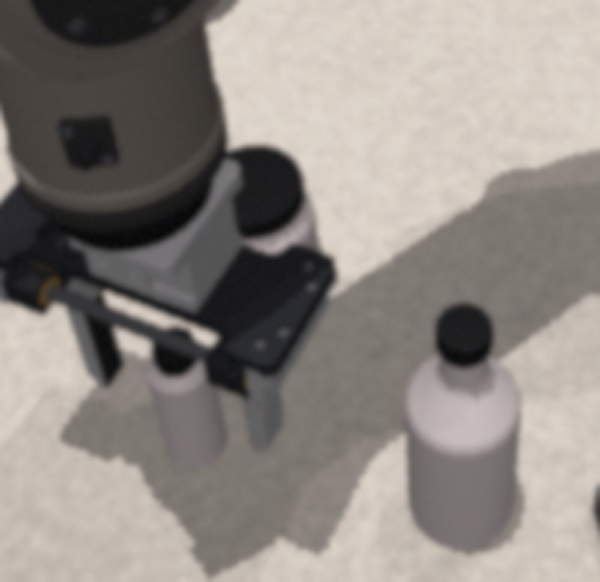

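Bottle a sits between the fingers (around (190,420) in the crop), and the tall bottle and jar are clear. Closing.

```bash
python3 -m inch '[[1,[-2,1,2],0],[1,[-2,1,2],0],[1,[-2,1,2],0],[1,[-2,1,2],0],[1,[-2,1,2],0],[1,[-2,1,2],0],[1,[-2,1,2],0],[1,[-2,1,2],0],[1,[-2,1,2],0],[1,[-2,1,2],0]]'; python3 to.py .612 .3232 .038 -11.6; python3 -m inch '[[1,[0,0,-25],0],[1,[0,0,-60],0],[1,[0,0,-100],0],[1,[0,0,-140],0],[1,[0,0,-180],0],[1,[0,0,-205],0],[1,[0,0,-205],0],[1,[0,0,-205],0]]'; python3 to.py .72 -.10 .24 -101.6
```

```text
t: 22.3
ee_pos: [0.6115, 0.3232, 0.0381]
tool_rot: [-3.125, 0.326, -0.0]
wrist_force: [0.9, -0.9, 0.1]
width: 0.035
t 22.3 now [0.6115 0.3232 0.0381] yaw -11.92 F [ 0.9 -0.9  0.1] w 0.035 q7 -1.13
shift [ 0.5 -0.1  0.1] turn -0.006
t: 22.97
ee_pos: [0.6118, 0.3235, 0.2445]
tool_rot: [-3.123, 0.326, -0.003]
wrist_force: [-0.6, 0.8, -2.2]
width: 0.0355
t 22.9667 now [0.6118 0.3235 0.2445] yaw -11.92 F [-0.6  0.8 -2.2] w 0.0355 q7 -1.03
shift [193.3 392.    4.3] turn 1.565
```

```bash
python3 -m inch '[[1,[12,24,0],0.1],[1,[28,56,0],0.2],[1,[45,92,0],0.32],[1,[63,128,0],0.44],[1,[81,164,0],0.56],[1,[99,200,0],0.68],[1,[117,236,0],0.8],[1,[135,272,0],0.92],[1,[153,308,0],1.04],[1,[171,344,0],1.16]]'; python3 to.py .68 -.36 .24 -101.6
```

```text
t: 23.8
ee_pos: [0.7071, -0.051, 0.2411]
tool_rot: [2.427, -1.991, -0.003]
wrist_force: [1.0, -0.0, -0.8]
width: 0.0352
t 23.8 now [ 0.7071 -0.051   0.2411] yaw -78.73 F [ 1.  -0.  -0.8] w 0.0352 q7 -1.51
shift [297.8  86.9   1.2] turn 0.399
```

```bash
python3 -m inch '[[1,[32,4,0],0.12],[1,[68,12,0],0.24],[1,[105,24,0],0.36],[1,[142,36,0],0.399],[1,[180,48,0],0.399],[1,[215,59,0],0.399],[1,[250,70,0],0.399],[1,[280,80,0],0.399],[1,[296,86,0],0.399],[1,[296,86,0],0.399]]'; python3 to.py .5905 -.346 .2 -101.6
```

```text
t: 24.63
ee_pos: [0.6804, -0.3613, 0.2404]
tool_rot: [1.984, -2.431, -0.003]
wrist_force: [-0.3, -0.2, -0.8]
width: 0.0355
t 24.6333 now [ 0.6804 -0.3613  0.2404] yaw -101.57 F [-0.3 -0.2 -0.8] w 0.0355 q7 -1.44
shift [ 3.  91.  40.7] turn 0.0
```

```bash
python3 -m inch '[[1,[3,20,10],0],[1,[3,45,22],0],[1,[3,70,34],0],[1,[3,85,40],0],[1,[3,90,40],0],[1,[3,90,40],0],[1,[3,90,40],0]]'; python3 to.py .5905 -.346 .1115 -101.6
python3 -c "
from h import *
a=snap('top','t9.png');b=snap('side','s9.png')
import cv2,numpy as np
cv2.imwrite('pics/c9.png',np.hstack([cv2.resize(a[120:220,310:470],(480,300),interpolation=2),cv2.resize(b[60:180,200:320],(300,300),interpolation=2)])[:,:,::-1])"
```

```text
t: 25.22
ee_pos: [0.5952, -0.3408, 0.2033]
tool_rot: [-1.994, 2.427, -0.0]
wrist_force: [0.6, 0.6, -1.1]
width: 0.0351
t 25.2167 now [ 0.5952 -0.3408  0.2033] yaw -101.2 F [ 0.6  0.6 -1.1] w 0.0351 q7 -1.41
shift [ 6.   3.6 91.8] turn 0.007
```

View pics/c9.png

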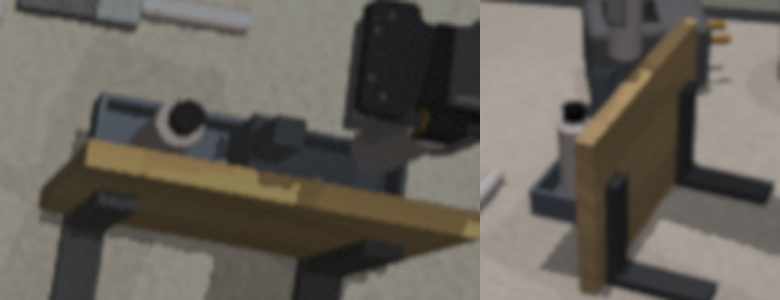

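```bash
python3 -m inch '[[1,[3,2,0],0],[1,[3,2,10],0],[1,[3,2,10],0]]';python3 to.py .591 -.345 .1115 -101.6
```

```text
t: 25.57
ee_pos: [0.5911, -0.3439, 0.191]
tool_rot: [1.992, -2.428, -0.003]
wrist_force: [-0.7, -0.9, -1.3]
width: 0.0355
t 25.5667 now [ 0.5911 -0.3439  0.191 ] yaw -101.26 F [-0.7 -0.9 -1.3] w 0.0355 q7 -1.41
shift [ 1.2 -0.2 79.5] turn 0.006
```

```bash
python3 -m inch '[[1,[1,-0.5,15],0],[1,[1,-0.5,35],0],[1,[1,-0.5,55],0],[1,[1,-0.5,68],0],[1,[1,-0.5,72],0],[1,[1,-0.5,72],0]]';python3 to.py .591 -.345 .1115 -101.6
```

```text
t: 26.07
ee_pos: [0.5915, -0.3447, 0.1199]
tool_rot: [1.993, -2.428, -0.003]
wrist_force: [1.0, -0.0, -1.4]
width: 0.0356
t 26.0667 now [ 0.5915 -0.3447  0.1199] yaw -101.25 F [ 1.  -0.  -1.4] w 0.0356 q7 -1.42
shift [0.4 0.4 8.4] turn 0.006
```

```bash
python3 -m inch '[[1,[0,0,3],0],[1,[0,0,6],0],[1,[0,0,8],0],[1,[0,0,9],0],[1,[0,0,9],0]]';python3 to.py .591 -.345 .1115 -101.6
```

```text
t: 26.48
ee_pos: [0.592, -0.345, 0.1122]
tool_rot: [-1.993, 2.428, -0.0]
wrist_force: [1.2, -0.0, -1.0]
width: 0.0353
t 26.4833 now [ 0.592  -0.345   0.1122] yaw -101.25 F [ 1.2 -0.  -1. ] w 0.0353 q7 -1.42
shift [0.1 1.  0.7] turn 0.006
```

```bash
python3 -m inch '[[1,[0,0,1],0],[1,[0,0,1.5],0],[1,[0,0,1.5],0]]';python3 to.py .591 -.345 .1115 -101.6
```

```text
t: 26.73
ee_pos: [0.5923, -0.3448, 0.1111]
tool_rot: [-1.993, 2.428, -0.001]
wrist_force: [-0.2, 0.7, 3.7]
width: 0.0353
t 26.7333 now [ 0.5923 -0.3448  0.1111] yaw -101.24 F [-0.2  0.7  3.7] w 0.0353 q7 -1.42
shift [ 0.4  1.2 -0.4] turn 0.006
```

Floor contact (+4 N). Releasing and withdrawing.

```bash
python3 -m inch '[[1,[0,0,-0.5],0],[-0.23,[0,0,-0.5],0],[-0.23,[0,0,-0.5],0],[-0.23,[0,0,-0.5],0],[-0.23,[0,0,-0.5],0],[-0.23,[0,0,-0.5],0],[-0.23,[0,0,-0.5],0]]'; python3 -m inch '[[-0.23,[0,0,-15],0],[-0.23,[0,0,-40],0],[-0.23,[0,0,-80],0],[-0.23,[0,0,-120],0],[-0.23,[0,-30,-140],0],[-0.23,[0,-70,-140],0],[-0.23,[0,-110,-140],0],[-0.23,[0,-150,-140],0],[-0.23,[0,-150,-140],0],[-0.23,[0,-150,-140],0]]'; python3 -c "
from h import *
a=snap('top','t10.png');b=snap('side','s10.png')
import cv2,numpy as np
cv2.imwrite('pics/c10.png',np.hstack([cv2.resize(a[120:220,310:470],(480,300),interpolation=2),cv2.resize(b[60:180,200:320],(300,300),interpolation=2)])[:,:,::-1])"
```

```text
t: 27.32
ee_pos: [0.5919, -0.345, 0.111]
tool_rot: [-1.993, 2.428, 0.0]
wrist_force: [-1.3, -0.9, 0.5]
width: 0.0581
t: 28.15
ee_pos: [0.7404, -0.3734, 0.248]
tool_rot: [1.994, -2.427, -0.004]
wrist_force: [-1.6, -1.2, -0.3]
width: 0.0579
```

View pics/c10.png

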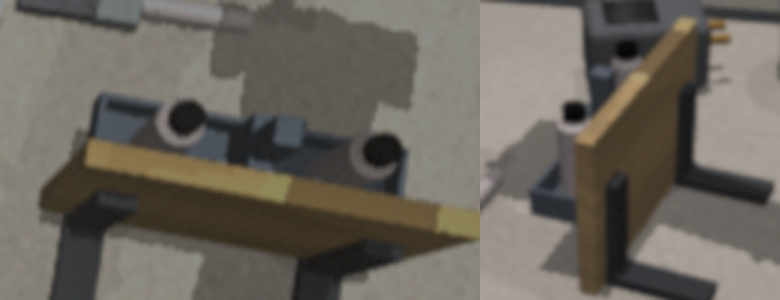

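View pics/t10.png

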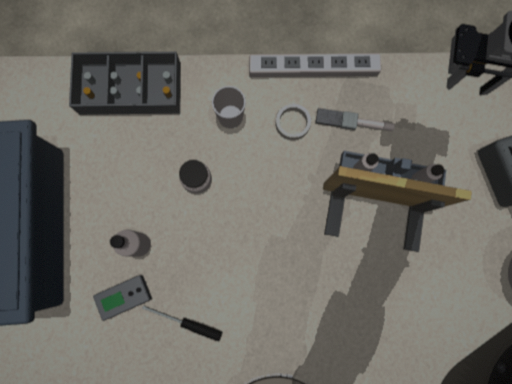

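Both bottles stand upright in the pockets, one on each side of the post. The caddy hangs level, the tall bottle and the jar are where they were, and the gripper is clear. Before handing in I'll settle briefly and check once more.

```bash
python3 -m inch '[[-0.23,[0,0,0],0],[-0.23,[0,0,0],0],[-0.23,[0,0,0],0],[-0.23,[0,0,0],0],[-0.23,[0,0,0],0],[-0.23,[0,0,0],0]]'; python3 -c "
from h import *
a=cv2.imread('pics/t10.png')[:,:,::-1].astype(int);b=snap('top','t11.png').astype(int)
d=abs(a-b).max(2)[140:220,310:470]; print((d>40).sum())
for q in('bottle_a_center','tall_center','jar_center','caddy_handle'):
  print(q,[(round(x['conf'],2),w('top',x['at']).round(3)) for x in place_of('top',q)[:2]])
close_job()"
```

```text
t: 28.75
ee_pos: [0.7389, -0.3743, 0.2514]
tool_rot: [-1.993, 2.428, -0.0]
wrist_force: [0.2, -0.2, -0.1]
width: 0.0579
0
bottle_a_center [(0.63, array([ 0.592, -0.343,  0.123])), (0.33, array([ 0.604, -0.28 ,  0.159]))]
tall_center [(0.73, array([0.454, 0.329, 0.084]))]
jar_center [(0.66, array([0.614, 0.187, 0.037]))]
caddy_handle [(0.88, array([ 0.607, -0.276,  0.161]))]
the job is handed in; nothing more can be done
```

The caddy is hung and locked on both screws, and the two small bottles stand upright in its pockets, one on each side of the handle. I handed the job in at about 29 s.

- **Caddy:** I pressed it to the board, lowered it onto the screws and pulled outward. It resisted at about 10 N after 3–4 mm, so it was locked before I let go. The last reading put its handle at (0.607, -0.276, 0.161), within a few millimetres of the expected locked position.
- **Bottles:** Each was set down until the pocket floor pushed back (4–7 N), then released. Both stood upright in the last pictures, and the caddy and bottles showed no movement over the final half second.
- **Other objects:** The tall bottle and the jar were found where they started, within measuring error. The gripper was well clear of everything.
- **Checks that missed or disagreed:** In the last check the network found only one of the two small bottles; its second, low-confidence hit was the handle. The bottle by the other pocket was confirmed by eye only.

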